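Snap the cover back on the desk socket box

TASK

The desk socket box is out of use, so put its loose cover back on: tilt it in with the tongue under the box's lip, then press the other end down until the spring catch snaps over it and the cover sits level and fully home along its whole length. Press slowly and firmly, without striking or forcing it, and leave everything else on the desk where it stands.

Things in the scene. Friction and masses are not known exactly. Their poses are not given: they have to be found in the camera images.
- cover: Loose cover: flat light-grey plastic plate 170 mm long (its x), 64 wide (y), 12 thick, 100 to 200 g, lying right side up on a 22 mm pile of books. Origin: centre of the plate's underside; z out of its top. A 12 mm tongue sticks out at its -x end, a 6 mm ledge at its +x end, both level with the underside. Can be gripped across the 64 mm width by the plate's side faces.
- cover_tongue (a point): On the cover: middle of the tongue's free end at the underside, cover frame x = -97, y = 0, z = 0 mm. The tongue is 40 mm wide, 4 mm thick and 12 mm long (x = -97 to -85 mm).
- cover_catch_end (a point): On the cover: middle of the ledge's free end at the underside, cover frame x = +91, y = 0, z = 0 mm. The ledge is 40 mm wide, 4 mm thick and 6 mm long (x = 85 to 91 mm).
- cover_ribs (a point): On the cover's top (cover frame x = +61, y = 0, z = 12 mm): middle of four thin thumb ribs (x = 52 to 70 mm), the place to press.
- box: Socket box, 228 x 64 mm (its x, y): a 24 mm high tray screwed to the desk, and rising from it a carrier, 58 mm wide, open on top, with sockets inside. Origin: on the desk, below the middle of the cover's place; z up. The carrier stands on levelling screws: its rim can be anywhere from 40 to 52 mm above the desk (no reading tells it) and stays there. The cover when home lies flat on that rim.
- box_slot (a point): Point of the desk (z = 0) below the slot's mouth at the box's -x end: box frame x = -86, y = 0 mm, axes as the box's. The slot opens to +x, is 6.5 mm high, 45 wide, 15 deep; its floor, level with the rim, runs on as a solid landing 16 mm towards +x. Over it the lip, 5.5 mm thick, its front face straight above this point. The tongue goes in with the cover tilted 4 to 9 degrees, catch end up.
- box_catch (a point): Point of the desk (z = 0) below the tip of the spring catch's nose at the box's +x end: box frame x = 88, y = 0 mm. The nose, 36 mm wide, steep sloping front, thumb tab up to 18 mm above the rim, slides back to +x on a spring. With the tongue in the slot the ledge rests on its slope, that end 12 mm above the rim; 6 to 15 N down at the thumb ribs drives it past and the nose springs over it.
- pile: Flat pile of four exercise books, 185 x 260 mm (its x, y), 22 mm high, immovable; the cover lies on it, and a chess piece near one corner. Origin: underside centre.
- piece_a: Wooden chess piece, a disc 42 mm across, 18 mm high, on the desk; leave alone. Origin: underside centre.
- piece_b: Another such chess piece on the desk; leave alone. Origin: underside centre.
- piece_c: Another such chess piece, lying on the pile beside the cover; leave alone. Origin: underside centre.
- blank: A shorter plain blank, 120 x 64 x 12 mm, same light-grey plastic, without tongue or ledge, on the desk: not the cover of this box; leave alone. Origin: underside centre.
- mug: White mug, 80 mm across, 90 mm high; leave alone. Origin: underside centre.
- ink: Ink jar, 54 mm across, 62 mm high; leave alone. Origin: underside centre.
- stapler: Black stapler 135 mm long, 50 mm high; leave alone. Origin: underside centre.
Things that resemble listed ones, but are neither listed nor needed, are in the scene too. What is shaped like the cover but green is not meant.

How it is judged:
At the end, for the whole second after the job is handed in: The cover lies at rest in the box, level to within 0.012 rad (about 2 mm over its length; it leans by 0.06 rad before the catch snaps), at the height of the rim, with the tongue's free end 7 to 15 mm inside the slot and both ends within 4.5 mm of the box's middle line; let go (angle between cover's own z axis and vertical below 0.012 rad and z of cover in the frame of box between 0.038 and 0.0535 m and x of cover_tongue in the frame of box between -0.101 and -0.093 m and y of cover_catch_end in the frame of box between -0.0045 and 0.0045 m and y of cover_tongue in the frame of box between -0.0045 and 0.0045 m and linear speed of cover below 0.02 m/s); the robot touches nothing.
It fails at once if the cover is forced against the box with more than 120 N (contact force between cover and box above 120 N).
It fails at once if another thing on the desk is moved more than 30 mm (distance of any of piece_a, piece_b, piece_c, blank, mug, ink, stapler from where it was at the start of the episode above 0.03 m).
It also fails if it takes over 48 s, if anything falls off the work surface, if the arm or the gripper's body presses on something with over 40 N, if the wrist force passes 120 N, or if a joint passes its speed limit or range.

ROBOT

A 7-joint arm with a two-finger parallel gripper is mounted at the origin on the work surface. World frame = base frame: x ahead of the robot, y to its left, z up, the work surface at z = 0. Lengths are in m, angles in rad, forces in N, time in s.
With the tool pointing down it reaches from about 0.425 to 0.875 m from the base axis. Payload 4.7 kg.
Tool frame: the origin (TCP) lies midway between the tips of the shut fingers; the grasp point (between the pads) lies ctrl.grasp_offset behind it (ctrl.grasp_offset is the distance from the TCP to the grasp point, in m); z points along the fingers, y is the line along which they close (so a half turn about z gives the same grasp; the last joint's range is limited). The gripper opens to 87 mm and grips with 3 to 60 N. Pads are 19 mm wide; open, the fingers measure 117 mm over their backs; the gripper's body (75 mm by 190 mm) begins 51 mm behind the grasp point.
Start: joints at [1.207, 0.321, -0.07, 1.45, 0.023, 1.371, -0.057], TCP at [0.24, -0.604, 0.195] pointing down, gripper open.
Joint ranges: [-2.86, 2.86], [-0.3, 2.09], [-1.38, 1.24], [0.06, 2.45], [-1.56, 4.7], [0.09, 2.05], [-2.69, 2.69]. Speed limits (rad/s): [2.57, 2.57, 3.14, 3.14, 3.14, 3.14, 3.14].

INTERFACE

Orientations are given as a rotation vector (axis times angle).
In Python, from bench import ctrl gives the robot as it stands. The module is installed in compiled form; this text tells all that it offers.
- The arm moves only by the tool jog_arm, never from a script. Its argument "moves" is one flat list of numbers, 7 for each row, row after row: the shift along the tool's x, y, z in units of 30 cm (1.0 is 30 cm), then the turn, a rotation vector about the tool's x, y, z in units of 60 degrees (1.0 is 60 degrees), then the gripper's target within -1 to 1 (fully open at 1, half-way at 0, shut at -1). In form: [x, y, z, wx, wy, wz, fingers, x, y, z, wx, wy, wz, fingers, ...]. A call has exactly 8 rows; each row is the pose to reach, as a shift and turn from the pose commanded when the call began, along the tool's axes at that moment; what a row does not reach only later rows make up. A row lasts 1/8 s, in which the tool goes at most 62.5 mm and 10.7 degrees, less where a joint would pass 70% of its speed; a pose out of reach is approached as far as the arm can. A call with a number of a shift or a turn outside -1 to 1 is refused whole. A call with a gripper value outside its range is refused whole. The fingers move at their own pace and stop on an object; "newtons" is the grip in N (left out, the last holds). Time passes only in rows, so rows that repeat a pose let the fingers close, or fill a call up. It gives the time, the measured TCP pose, the force, the opening and the grip force at its end, in the units of the state.
- ctrl.get_state(): the state, without advancing time (a new reading comes with each control period).
- ctrl.get_image(name): name is "side" or "top"; returns a dict with "pixels" (480x640x3 uint8, red, green, blue), "fx", "fy", "cx", "cy" (pixels), "xyz" and "rotation" of the camera in the world. Camera axes: x right, y up, looking along -z (the intrinsics and any distortion apply to the point x, -y, -z); pixel columns grow to the right and rows downward; lengths in m; the calibration is good to about 2 mm. A picture is of the moment at which its call begins. There is no depth.
- ctrl.close_job(): hands the job in; it is judged then, once.
The state is a dict: "time": time; "joint_positions": joint angles; "qd": joint speeds; "joint_torque": joint torques, N m; "position": TCP position; "tool_rot": TCP orientation; "ft_force": force on the tool from outside, world axes, zero at the start; "torque": the same for the moment, N m; "grip_width": opening from 0.0 (shut) to 1.0 (fully open); "grip_force": force on a finger pad.
Only numpy, scipy, OpenCV 4.12 (cv2) and the standard library are available. Lean on these libraries where they do the work, as an engineer would, in place of code of your own. Each camera call takes 0.05 s, during which the arm holds its last target. There are 200 camera calls.

## Working session

There is one attempt and no reset: what is moved stays moved. The work goes in short steps, Python scripts to look and compute and a tool call to move; the robot and the scene stay as the last step left them, time stands still between calls to the robot, and variables do not carry over. Pictures are saved under pics/ and viewed, at most 10 in all, crops included, and the job is handed in when it is done.

Besides the shell and the picture viewer there is one more tool, called after ">>>" as name(argument=value, ...) on one line, values as JSON. jog_arm: Moves the arm, as the interface text tells. Its arguments: {"type":"object","properties":{"moves":{"type":"array"},"newtons":{"type":"number"}},"required":["moves"]}

```bash
mkdir -p pics; python3 - <<'E'
from bench import ctrl
import cv2,json
s=ctrl.get_state();print({k:s[k] for k in ('time','position','tool_rot','ft_force','grip_width')},ctrl.grasp_offset)
for n in('top','side'):
    i=ctrl.get_image(n);cv2.imwrite(f'pics/{n}0.png',i['pixels'][:,:,::-1]);print(n,{k:v for k,v in i.items() if k!='pixels'})
E
```

```text
{'time': 0.0, 'position': array([ 0.23946987, -0.6036208 ,  0.19387899]), 'tool_rot': array([-3.08388541e+00, -5.89622913e-01,  7.56233901e-04]), 'ft_force': array([ 0.8589151 , -0.70373654, -0.49468056]), 'grip_width': 1.0022732512992696} 0.0187
top {'fx': 618.3489876250671, 'fy': 618.3489876250671, 'cx': 317.7216010796817, 'cy': 236.19459220061017, 'xyz': array([0.35241048, 0.09569412, 1.34273066]), 'rotation': array([ 0.10227051, -0.09724696, -1.59062326])}
side {'fx': 444.1050679792699, 'fy': 444.1050679792699, 'cx': 322.1049825982964, 'cy': 239.29344922335008, 'xyz': array([ 0.45739279, -0.61994492,  0.77170939]), 'rotation': array([ 0.79745352, -0.0194498 , -0.06058411])}
```

View pics/top0.png

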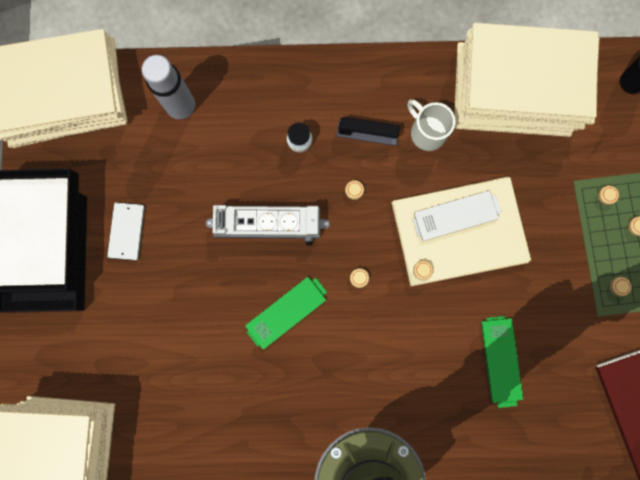

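View pics/side0.png

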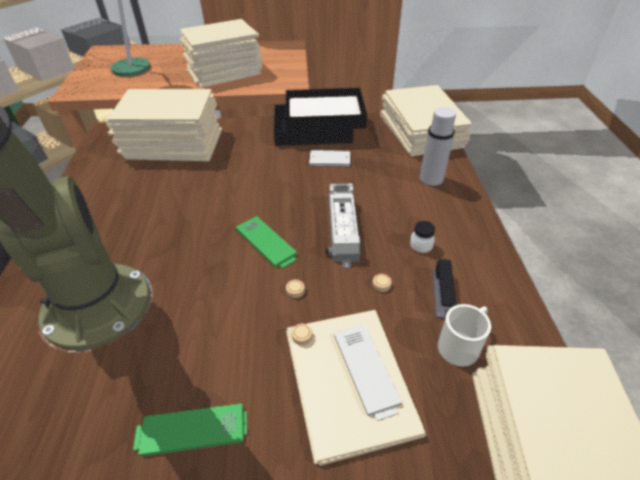

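The top view shows the cover on the pile at about (455,215), with ribs at its left end. The box is at about (267,221) and lies nearly along the image columns. Next I'll zoom in on both.

```bash
python3 - <<'E'
import cv2,numpy as np
t=cv2.imread('pics/top0.png');s=cv2.imread('pics/side0.png')
def c(i,x,y,w,h): return cv2.resize(i[y:y+h,x:x+w],(400,300),interpolation=cv2.INTER_CUBIC)
cv2.imwrite('pics/z0.png',np.vstack([np.hstack([c(t,200,172,133,100),c(t,395,165,133,100)]),np.hstack([c(s,285,175,120,90),c(s,305,315,133,100)])]))
E
```

```text
(no output)
```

View pics/z0.png

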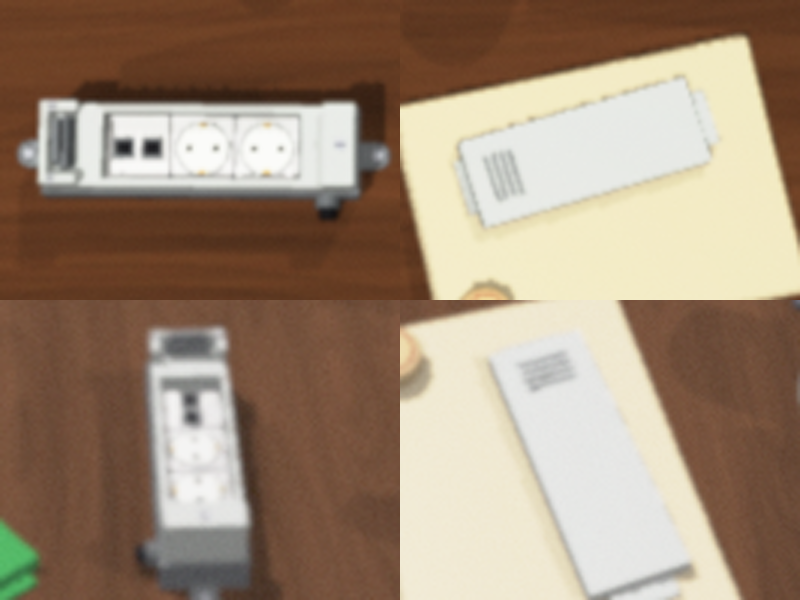

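The zoom shows the box with its dark catch at the left end (+x end) and the lip block with its slot at the right end. The cover lies turned about 15° on the pile, ribs left and tongue right, so both have +x pointing left. Now I'll fit the poses and check them with an overlay.

```bash
cat > h.py <<'E'
import numpy as np, cv2
from scipy.spatial.transform import Rotation as R
from scipy.optimize import least_squares
CAL={'top':dict(f=618.349,c=(317.7216,236.1946),p=np.array([0.35241048,0.09569412,1.34273066]),r=R.from_rotvec([0.10227051,-0.09724696,-1.59062326])),
'side':dict(f=444.105,c=(322.105,239.293),p=np.array([0.45739279,-0.61994492,0.77170939]),r=R.from_rotvec([0.79745352,-0.0194498,-0.06058411]))}
def proj(n,P):
    k=CAL[n];q=k['r'].inv().apply(np.atleast_2d(P)-k['p'])
    return np.c_[k['c'][0]-k['f']*q[:,0]/q[:,2],k['c'][1]+k['f']*q[:,1]/q[:,2]]
def back(n,uv,z):
    k=CAL[n];uv=np.atleast_2d(uv);d=k['r'].apply(np.c_[(uv[:,0]-k['c'][0])/k['f'],-(uv[:,1]-k['c'][1])/k['f'],-np.ones(len(uv))])
    return k['p']+d*((z-k['p'][2])/d[:,2])[:,None]
def place(pose,P,z0=0):  # pose x,y,yaw
    c,s=np.cos(pose[2]),np.sin(pose[2]);P=np.atleast_2d(P).astype(float)
    return np.c_[pose[0]+c*P[:,0]-s*P[:,1],pose[1]+s*P[:,0]+c*P[:,1],z0+P[:,2]]
E
python3 - <<'E'
from h import *
k=400/133
zt=lambda x,y,ox,oy:(ox+x/k-.33,oy+y/k-.33)
cov=[zt(x-400,y,395,165) for x,y in[(459,142),(683,78),(712,158),(484,228)]]
W=back('top',cov,.034);print('cover',W.round(4));d=np.linalg.norm(np.diff(W,axis=0,append=W[:1]),axis=1);print(d)
# cover corners: ribs end up(+y?) -> image top-left = x+85
P=np.array([[85,-32,12],[-85,-32,12],[-85,32,12],[85,32,12]])/1e3
f=least_squares(lambda q:(proj('top',place(q,P,.022))-cov).ravel(),[*W[:,:2].mean(0),1.7]);print('coverpose',f.x,np.degrees(f.x[2]),f.fun.round(2))
# box lip-block rear corners, left end corners (top)
b=[zt(x,y,200,172) for x,y in[(40,101),(358,103),(358,187),(40,187)]]
for h in(.05,.06,.064):
    W=back('top',b,h);print(h,W.round(4).tolist(),np.linalg.norm(np.diff(W,axis=0,append=W[:1]),axis=1))
sc=[zt(27,153,200,172),zt(378,155,200,172)];print('screws',back('top',sc,.005))
kk=400/120
sd=[(285+(x)/kk-.35,175+(y-300)/kk-.35) for x,y in[(162,528),(248,526),(150,330),(226,330)]]
print('side',sd,back('side',sd,.056).round(4))
E
```

```text
cover [[ 0.5669 -0.11    0.034 ]
 [ 0.6097 -0.272   0.034 ]
 [ 0.5513 -0.2893  0.034 ]
 [ 0.5049 -0.1251  0.034 ]]
[0.16751975 0.06082603 0.17061805 0.06388303]
coverpose [ 0.55821647 -0.19907163  1.83739611] 105.2750423859651 [-0.62  0.13  0.27 -0.84  0.15  0.74  0.19 -0.04]
0.05 [[0.5882, 0.3189, 0.05], [0.5817, 0.0945, 0.05], [0.522, 0.0958, 0.05], [0.527, 0.3189, 0.05]] [0.22444841 0.0597381  0.22312016 0.06123231]
0.06 [[0.5864, 0.3171, 0.06], [0.5799, 0.0945, 0.06], [0.5207, 0.0958, 0.06], [0.5256, 0.3172, 0.06]] [0.22271217 0.05927599 0.2213942  0.06075864]
0.064 [[0.5857, 0.3165, 0.064], [0.5792, 0.0945, 0.064], [0.5202, 0.0958, 0.064], [0.5251, 0.3165, 0.064]] [0.22201768 0.05909115 0.22070382 0.06056918]
screws [[0.55825216 0.336121   0.005     ]
 [0.55102261 0.08078268 0.005     ]]
side [(333.25, 243.04999999999998), (359.04999999999995, 242.45000000000002), (329.65, 183.65), (352.45, 183.65)] [[0.5234 0.0982 0.056 ]
 [0.5825 0.0962 0.056 ]
 [0.5317 0.3213 0.056 ]
 [0.5918 0.3172 0.056 ]]
```

```bash
python3 - <<'E'
from h import *
t=cv2.imread('pics/top0.png');s=cv2.imread('pics/side0.png')
# sub-pixel long edges of the cover (blue channel: yellow->grey) and box (brown->white) by gradient along normals
def edge(img,n,A,B,ch,half=3.0,m=25):
    g=img[:,:,ch].astype(np.float32);a,b=proj(n,[A,B]);d=b-a;nn=np.array([-d[1],d[0]])/np.linalg.norm(d)
    off=np.arange(-half,half+.01,.25);pts=[]
    for l in np.linspace(.08,.92,m):
        p=a+l*d;q=p+off[:,None]*nn
        v=cv2.remap(g,q[:,0].astype(np.float32)[None],q[:,1].astype(np.float32)[None],1)[0]
        w=np.abs(np.gradient(cv2.GaussianBlur(v[None],(1,5),1)[0]))**2;pts.append((off*w).sum()/w.sum())
    return np.median(pts),np.std(pts),nn
box=[.5535,.207,np.radians(88.4)]
for h in(.046,):
    for nm,yy,z in(('rim+y',.029,h),('rim-y',-.029,h)):
        A,B=place(box,[[-.075,yy,z],[.075,yy,z]]);
        for im,n in((t,'top'),(s,'side')): print(nm,n,[np.round(q,2) for q in edge(im,n,A,B,0)])
cov=[.55822,-.19907,1.8374]
for nm,a,b in(('+y',(-.083,.032),(.083,.032)),('-y',(-.083,-.032),(.083,-.032)),('+x',(.085,-.03),(.085,.03)),('-x',(-.085,-.03),(-.085,.03))):
    A,B=place(cov,[[*a,.012],[*b,.012]],.022)
    for im,n in((t,'top'),(s,'side')): print('cov',nm,n,[np.round(q,2) for q in edge(im,n,A,B,0)])
def draw(im,n,ox,oy,w,hh,sets):
    S=400/w;o=cv2.resize(im[oy:oy+hh,ox:ox+w],(400,300),interpolation=cv2.INTER_CUBIC)
    for P,col in sets:
        q=((proj(n,P)-[ox,oy]+.5)*S).astype(int);cv2.polylines(o,[q],len(P)>2,col,1)
    return o
h=.046
rect=lambda x0,x1,y,z:[[x0,-y,z],[x1,-y,z],[x1,y,z],[x0,y,z]]
bs=[(place(box,rect(-.086,.088,.029,h)),(0,0,255)),(place(box,rect(-.114,.114,.032,.024)),(0,160,0)),(place(box,[[-.086,-.029,h+.012],[-.086,.029,h+.012]]),(255,0,0)),(place(box,rect(-.114,.114,.032,0)),(255,0,255))]
cs=[(place(cov,np.array(rect(-.085,.085,.032,.012)),.022),(0,0,255)),(place(cov,np.array(rect(-.097,-.085,.020,.004)),.022),(255,0,0)),(place(cov,np.array(rect(.085,.091,.020,.004)),.022),(255,0,0))]
cv2.imwrite('pics/ov.png',np.vstack([np.hstack([draw(t,'top',200,172,133,100,bs),draw(t,'top',395,165,133,100,cs)]),np.hstack([draw(s,'side',285,175,120,90,bs),draw(s,'side',305,315,133,100,cs)])]))
E
```

```text
rim+y top [np.float64(-0.42), np.float64(0.1), array([ 0.01, -1.  ])]
rim+y side [np.float64(0.03), np.float64(0.06), array([ 1.  , -0.07])]
rim-y top [np.float64(0.82), np.float64(0.12), array([ 0.01, -1.  ])]
rim-y side [np.float64(1.71), np.float64(0.16), array([ 0.99, -0.13])]
cov +y top [np.float64(0.13), np.float64(0.1), array([-0.28, -0.96])]
cov +y side [np.float64(0.25), np.float64(0.08), array([ 0.92, -0.39])]
cov -y top [np.float64(-0.22), np.float64(0.16), array([-0.28, -0.96])]
cov -y side [np.float64(-0.06), np.float64(0.29), array([ 0.9 , -0.44])]
cov +x top [np.float64(0.06), np.float64(0.16), array([-0.95,  0.31])]
cov +x side [np.float64(-1.1), np.float64(0.2), array([-0.28, -0.96])]
cov -x top [np.float64(0.08), np.float64(0.23), array([-0.95,  0.32])]
cov -x side [np.float64(-1.68), np.float64(0.09), array([-0.32, -0.95])]
```

View pics/ov.png

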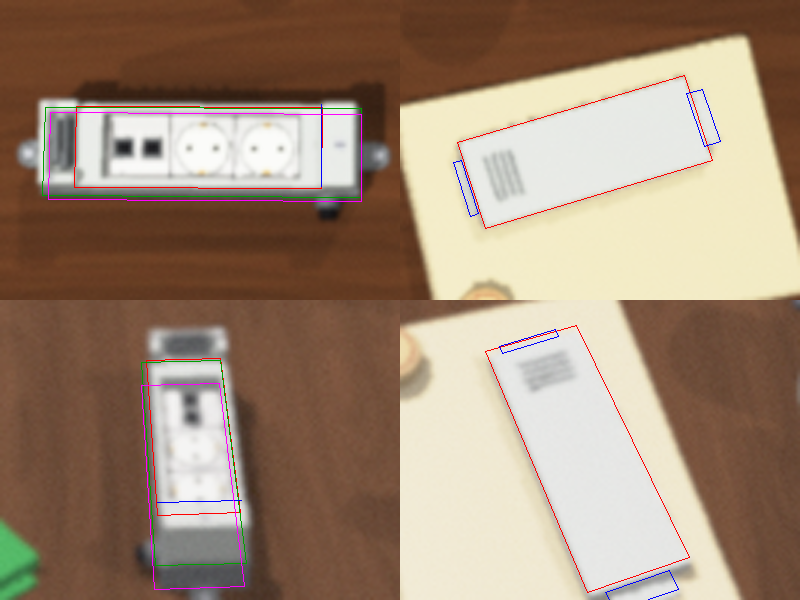

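The overlay fits the cover to within 1 px in the top view. The lip-front line (zoomed column 321 against 317) and the screws put the box centre at y≈0.209. Starting to move now.

```bash
cat >> h.py <<'E'
def rot(yaw,tilt=0):  # tool down, x along yaw; tilt>0 raises the tool-x (catch) end
    x=np.array([np.cos(yaw),np.sin(yaw),0]);z=np.array([0,0,-1.]);return R.from_matrix(np.c_[x,np.cross(z,x),z])*R.from_rotvec([0,tilt,0])
def go(p,r,s=None):
    from bench import ctrl
    s=s or ctrl.get_state();r0=R.from_rotvec(s['tool_rot'])
    d=r0.inv().apply(np.array(p)-s['position'])/.3;w=(r0.inv()*r).as_rotvec()/(np.pi/3)
    print('t',round(s['time'],2),'pos',s['position'].round(4),'F',s['ft_force'].round(1),'w',round(s['grip_width'],3),'gf',round(float(np.max(s['grip_force'])),1),'MOVE',d.round(4),w.round(4))
E
python3 - <<'E'
from h import *
go([.40,-.40,.19],rot(np.radians(65)));go([.558,-.2005,.12],rot(np.radians(105.3)))
print(rot(1.57,.1).apply([1,0,0]))
E
```

```text
t 0.1 pos [ 0.2395 -0.6037  0.194 ] F [ 0.8  0.2 -0.2] w 0.999 gf 0.0 MOVE [ 0.7476 -0.4337  0.0139] [-1.600e-03 -5.000e-04 -7.225e-01]
t 0.1 pos [ 0.2395 -0.6037  0.194 ] F [ 0.8  0.2 -0.2] w 0.999 gf 0.0 MOVE [ 1.4825 -0.8571  0.2479] [-1.4000e-03 -1.1000e-03 -1.3942e+00]
[7.92348394e-04 9.95003850e-01 9.98334166e-02]
```

>>> jog_arm(moves=[0.15, -0.085, 0, 0, 0, -0.15, 1, 0.3, -0.17, 0, 0, 0, -0.3, 1, 0.45, -0.26, 0, 0, 0, -0.45, 1, 0.6, -0.345, 0, 0, 0, -0.6, 1, 0.75, -0.43, 0, 0, 0, -0.72, 1, 0.75, -0.43, 0, 0, 0, -0.72, 1, 0.75, -0.43, 0, 0, 0, -0.72, 1, 0.75, -0.43, 0, 0, 0, -0.72, 1], newtons=40)

```text
time: 1.1
position: [0.4, -0.4027, 0.1946]
tool_rot: [-2.654, -1.68, 0.001]
ft_force: [0.4, -0.9, -0.2]
grip_width: 1.001
grip_force: 0.0
```

```bash
python3 - <<'E'
from h import *
go([.558,-.2005,.10],rot(np.radians(105.3)))
E
```

```text
t 1.1 pos [ 0.4    -0.4027  0.1946] F [ 0.4 -0.9 -0.2] w 1.001 gf 0.0 MOVE [0.8347 0.188  0.315 ] [-7.000e-04  2.000e-04 -6.772e-01]
```

>>> jog_arm(moves=[0.2, 0.05, 0.05, 0, 0, -0.17, 1, 0.4, 0.09, 0.1, 0, 0, -0.34, 1, 0.6, 0.14, 0.2, 0, 0, -0.5, 1, 0.75, 0.17, 0.28, 0, 0, -0.6, 1, 0.835, 0.188, 0.315, 0, 0, -0.677, 1, 0.835, 0.188, 0.315, 0, 0, -0.677, 1, 0.835, 0.188, 0.315, 0, 0, -0.677, 1, 0.835, 0.188, 0.315, 0, 0, -0.677, 1])

```text
time: 2.1
position: [0.5583, -0.2014, 0.1013]
tool_rot: [1.907, 2.495, -0.002]
ft_force: [-0.1, -0.1, -0.3]
grip_width: 1.0
grip_force: 0.0
```

```bash
python3 - <<'E'
from h import *
go([.558,-.2005,.0245],rot(np.radians(105.3)))
E
```

```text
t 2.1 pos [ 0.5583 -0.2014  0.1013] F [-0.1 -0.1 -0.3] w 1.0 gf 0.0 MOVE [ 3.700e-03 -2.000e-04  2.561e-01] [ 0.0002  0.0019 -0.0014]
```

>>> jog_arm(moves=[0, 0, 0.1, 0, 0, 0, 1, 0, 0, 0.18, 0, 0, 0, 1, 0, 0, 0.23, 0, 0, 0, 1, 0, 0, 0.255, 0, 0, 0, 1, 0, 0, 0.255, 0, 0, 0, 1, 0, 0, 0.255, 0, 0, 0, -1, 0, 0, 0.255, 0, 0, 0, -1, 0, 0, 0.255, 0, 0, 0, -1])

```text
time: 3.1
position: [0.5591, -0.1986, 0.0244]
tool_rot: [1.902, 2.5, 0.0]
ft_force: [-0.5, 0.1, 0.3]
grip_width: 0.745
grip_force: 0.0
```

>>> jog_arm(moves=[0, 0, 0, 0, 0, 0, -1, 0, 0, 0, 0, 0, 0, -1, 0, 0, 0, 0, 0, 0, -1, 0, 0, 0, 0, 0, 0, -1, 0, 0, -0.03, 0, 0, 0, -1, 0, 0, -0.08, 0, 0, 0, -1, 0, 0, -0.15, 0, 0, 0, -1, 0, 0, -0.25, 0, 0, 0, -1])

```text
time: 4.1
position: [0.5587, -0.1984, 0.1003]
tool_rot: [-1.902, -2.5, 0.0]
ft_force: [0.3, -0.6, -0.9]
grip_width: -0.0
grip_force: 0.0
```

```bash
python3 - <<'E'
from h import *
from bench import ctrl
go([.5555,.05,.13],rot(np.radians(88.4),.11))
E
```

```text
t 4.1 pos [ 0.5587 -0.1984  0.1003] F [ 0.3 -0.6 -0.9] w -0.0 gf 0.0 MOVE [ 0.8009  0.2108 -0.099 ] [-0.0158  0.1042  0.2843]
```

```bash
python3 - <<'E'
from bench import ctrl
import cv2,numpy as np
o=[]
for n in('top','side'):
    p=ctrl.get_image(n)['pixels'][:,:,::-1];cv2.imwrite(f'pics/{n}1.png',p)
    x,y=(380,150) if n=='top' else (270,290)
    o.append(cv2.resize(p[y:y+150,x:x+170],(400,353)))
cv2.imwrite('pics/m1.png',np.hstack(o))
E
```

```text
(no output)
```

View pics/m1.png

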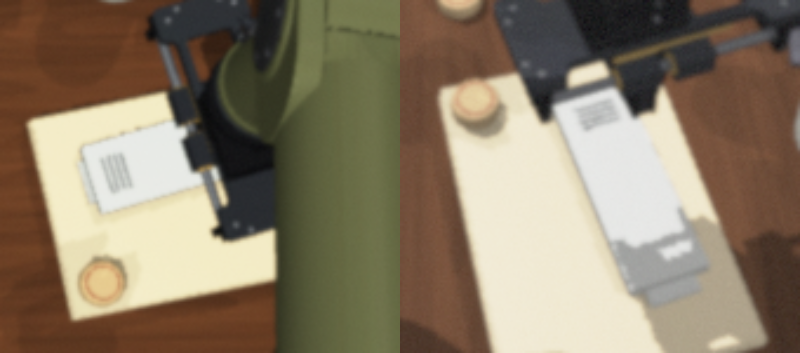

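The grasp missed. The fingers are shut above the cover, which still lies in place (its corner at (415,212) is unchanged). The open tips are probably drawn back along an arc, so I'll go lower with a narrower opening and watch the force.

>>> jog_arm(moves=[0, 0, 0, 0, 0, 0, 0.7, 0, 0, 0, 0, 0, 0, 0.7, 0, 0, 0, 0, 0, 0, 0.7, 0, 0, 0, 0, 0, 0, 0.7, 0, 0, 0.1, 0, 0, 0, 0.7, 0, 0, 0.2, 0, 0, 0, 0.7, 0, 0, 0.255, 0, 0, 0, 0.7, 0, 0, 0.26, 0, 0, 0, 0.7])

```text
time: 5.2
position: [0.5579, -0.1982, 0.0198]
tool_rot: [-1.901, -2.498, 0.001]
ft_force: [0.2, 0.7, 0.5]
grip_width: 0.806
grip_force: 0.0
```

>>> jog_arm(moves=[0, 0, 0.002, 0, 0, 0, 0.7, 0, 0, 0.004, 0, 0, 0, 0.7, 0, 0, 0.006, 0, 0, 0, 0.7, 0, 0, 0.008, 0, 0, 0, 0.7, 0, 0, 0.01, 0, 0, 0, 0.7, 0, 0, 0.012, 0, 0, 0, 0.7, 0, 0, 0.013, 0, 0, 0, 0.7, 0, 0, 0.013, 0, 0, 0, 0.7])

```text
time: 6.2
position: [0.5588, -0.1985, 0.017]
tool_rot: [-1.902, -2.5, 0.0]
ft_force: [-1.5, 0.3, 0.0]
grip_width: 0.852
grip_force: 0.0
```

>>> jog_arm(moves=[0, 0, 0.002, 0, 0, 0, 0.7, 0, 0, 0.004, 0, 0, 0, 0.7, 0, 0, 0.006, 0, 0, 0, 0.7, 0, 0, 0.008, 0, 0, 0, 0.7, 0, 0, 0.01, 0, 0, 0, 0.7, 0, 0, 0.012, 0, 0, 0, 0.7, 0, 0, 0.013, 0, 0, 0, 0.7, 0, 0, 0.013, 0, 0, 0, 0.7])

```text
time: 7.2
position: [0.5588, -0.1986, 0.0131]
tool_rot: [1.902, 2.5, -0.0]
ft_force: [0.5, -0.1, 0.2]
grip_width: 0.851
grip_force: 0.0
```

>>> jog_arm(moves=[0, 0, 0.002, 0, 0, 0, 0.7, 0, 0, 0.004, 0, 0, 0, 0.7, 0, 0, 0.006, 0, 0, 0, 0.7, 0, 0, 0.008, 0, 0, 0, 0.7, 0, 0, 0.009, 0, 0, 0, 0.7, 0, 0, 0.01, 0, 0, 0, 0.7, 0, 0, 0.01, 0, 0, 0, 0.7, 0, 0, 0.01, 0, 0, 0, 0.7])

```text
time: 8.2
position: [0.5589, -0.1986, 0.0102]
tool_rot: [1.902, 2.5, -0.0]
ft_force: [-0.2, 0.0, 0.5]
grip_width: 0.848
grip_force: 0.0
```

>>> jog_arm(moves=[0, 0, 0, 0, 0, 0, -1, 0, 0, 0, 0, 0, 0, -1, 0, 0, 0, 0, 0, 0, -1, 0, 0, 0, 0, 0, 0, -1, 0, 0, 0, 0, 0, 0, -1, 0, 0, 0, 0, 0, 0, -1, 0, 0, 0, 0, 0, 0, -1, 0, 0, 0, 0, 0, 0, -1])

```text
time: 9.2
position: [0.5588, -0.1985, 0.0101]
tool_rot: [-1.902, -2.5, 0.0]
ft_force: [-0.7, 0.0, 0.4]
grip_width: 0.041
grip_force: 0.0
```

```bash
python3 - <<'E'
from bench import ctrl
from h import *
o=[];s=ctrl.get_state();print(s['grip_width'],s['grip_force'],s['position'],s['joint_positions'])
for n in('top','side'):
    p=ctrl.get_image(n)['pixels'][:,:,::-1].copy();cv2.imwrite(f'pics/{n}2.png',p)
    q=proj(n,s['position'])[0];print(q)
    cv2.circle(p,tuple(int(v) for v in q.round()),2,(0,0,255),1)
    x,y=(380,150) if n=='top' else (270,290)
    o.append(cv2.resize(p[y:y+150,x:x+170],(400,353)))
cv2.imwrite('pics/m2.png',np.hstack(o))
E
```

```text
0.04143086945137336 0.0 [ 0.55879614 -0.19852564  0.01012705] [ 0.71695661  0.40618036 -0.50459257  1.77839132  0.22689061  1.01487264
  0.39612935]
[453.43349877 216.47427004]
[364.21225123 370.09792358]
```

View pics/m2.png

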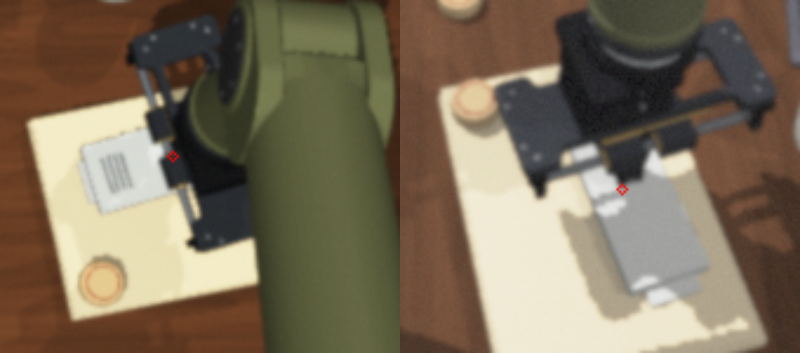

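```bash
python3 - <<'E'
from h import *
p=np.array([.5588,-.1985,.0101]);r=rot(np.radians(105.3))
B=np.array([[sx*.0375,sy*.095,-.0697] for sx in(1,-1) for sy in(1,-1)]+[[0,.023*0+.0,0]]+[[0,.015,-.05],[0,-.015,-.05]])
for dz in(0,.03):
  W=p+[0,0,dz]+r.apply(B)
  for n,x,y,ox in(('top',380,150,0),('side',270,290,400)): print(dz,n,((proj(n,W)-[x,y])*2.353+[ox,0]).round(0).tolist())
print(proj('top',[[0,0,0],[0,0,.1]]),proj('side',[[0,0,0]]))
E
```

```text
0 top [[116.0, 54.0], [183.0, 259.0], [196.0, 31.0], [265.0, 235.0], [173.0, 156.0], [179.0, 132.0], [190.0, 163.0]]
0 side [[719.0, 68.0], [492.0, 136.0], [764.0, 147.0], [524.0, 223.0], [622.0, 188.0], [644.0, 150.0], [608.0, 161.0]]
0.03 top [[122.0, 47.0], [191.0, 256.0], [204.0, 22.0], [274.0, 231.0], [180.0, 151.0], [187.0, 126.0], [198.0, 158.0]]
0.03 side [[724.0, 46.0], [491.0, 114.0], [770.0, 125.0], [524.0, 202.0], [624.0, 169.0], [647.0, 128.0], [610.0, 140.0]]
[[370.33181471 484.49429816]
 [374.48617017 498.65450413]] [[ 96.00396445 304.6106465 ]]
```

The side view shows the shut fingers still above the cover. The body corners appear about 30 mm higher than the reported TCP implies, so I'll calibrate by touching the cover's top with the shut fingers, slowly.

>>> jog_arm(moves=[0, 0, 0.002, 0, 0, 0, -1, 0, 0, 0.004, 0, 0, 0, -1, 0, 0, 0.006, 0, 0, 0, -1, 0, 0, 0.008, 0, 0, 0, -1, 0, 0, 0.01, 0, 0, 0, -1, 0, 0, 0.012, 0, 0, 0, -1, 0, 0, 0.013, 0, 0, 0, -1, 0, 0, 0.013, 0, 0, 0, -1])

```text
time: 10.3
position: [0.5588, -0.1986, 0.0069]
tool_rot: [1.902, 2.5, -0.001]
ft_force: [-3.3, 0.7, 5.7]
grip_width: 0.006
grip_force: 2.6
```

>>> jog_arm(moves=[0, 0, -0.03, 0, 0, 0, -1, 0, 0, -0.06, 0, 0, 0, 0.7, 0, 0, -0.06, 0, 0, 0, 0.7, 0, 0, -0.06, 0, 0, 0, 0.7, 0, 0, -0.06, 0, 0, 0, 0.7, 0, 0, -0.06, 0, 0, 0, 0.7, 0, 0, -0.06, 0, 0, 0, 0.7, 0, 0, -0.06, 0, 0, 0, 0.7])

```text
time: 11.3
position: [0.5588, -0.1985, 0.0242]
tool_rot: [-1.902, -2.5, 0.0]
ft_force: [-0.1, -0.4, -0.7]
grip_width: 0.719
grip_force: 0.0
```

>>> jog_arm(moves=[0, 0, 0.02, 0, 0, 0, 0.7, 0, 0, 0.04, 0, 0, 0, 0.7, 0, 0, 0.05, 0, 0, 0, 0.7, 0, 0, 0.06, 0, 0, 0, 0.7, 0, 0, 0.065, 0, 0, 0, 0.7, 0, 0, 0.07, 0, 0, 0, 0.7, 0, 0, 0.073, 0, 0, 0, 0.7, 0, 0, 0.073, 0, 0, 0, 0.7])

```text
time: 12.3
position: [0.5588, -0.1985, 0.0023]
tool_rot: [1.902, 2.5, -0.0]
ft_force: [0.1, 0.9, 0.4]
grip_width: 0.846
grip_force: 0.0
```

>>> jog_arm(moves=[0, 0, 0.003, 0, 0, 0, 0.7, 0, 0, 0.006, 0, 0, 0, 0.7, 0, 0, 0.009, 0, 0, 0, 0.7, 0, 0, 0.012, 0, 0, 0, 0.7, 0, 0, 0.012, 0, 0, 0, -1, 0, 0, 0.012, 0, 0, 0, -1, 0, 0, 0.012, 0, 0, 0, -1, 0, 0, 0.012, 0, 0, 0, -1])

```text
time: 13.3
position: [0.5588, -0.1985, -0.0012]
tool_rot: [1.902, 2.5, -0.0]
ft_force: [-0.6, -1.1, -0.0]
grip_width: 0.729
grip_force: 40.0
```

```bash
cat >> h.py <<'E'
BOX=[.554,.209,np.radians(88.4)]
def tip(bx,by,z,tilt,yaw=BOX[2]):
    r=rot(yaw,tilt);return place(BOX,[[bx,by,z]])[0]-r.apply([-.098,0,-.0232]),r
E
python3 - <<'E'
from h import *
go(*tip(-.076,0,.085,.11))
E
```

```text
t 13.3 pos [ 0.5588 -0.1985 -0.0012] F [-0.6 -1.1 -0. ] w 0.729 gf 40.0 MOVE [ 1.3899  0.3701 -0.2466] [-0.0156  0.1044  0.2841]
```

>>> jog_arm(moves=[0, 0, -0.02, 0, 0, 0, -1, 0, 0, -0.06, 0, 0, 0, -1, 0, 0, -0.12, 0, 0, 0, -1, 0, 0, -0.2, 0, 0, 0, -1, 0, 0, -0.28, 0, 0, 0, -1, 0, 0, -0.3, 0, 0, 0, -1, 0, 0, -0.3, 0, 0, 0, -1, 0, 0, -0.3, 0, 0, 0, -1])

```text
time: 14.3
position: [0.558, -0.1984, 0.0878]
tool_rot: [-1.901, -2.499, 0.001]
ft_force: [-0.0, -0.0, -2.2]
grip_width: 0.726
grip_force: 40.0
```

```bash
python3 - <<'E'
from h import *
go(*tip(-.076,0,.085,.11))
E
```

```text
t 14.3 pos [ 0.558  -0.1984  0.0878] F [-0.  -0.  -2.2] w 0.726 gf 40.0 MOVE [1.3886 0.3726 0.051 ] [-0.0171  0.1036  0.2841]
```

>>> jog_arm(moves=[0.08, 0.02, 0, 0, 0.02, 0.03, -1, 0.2, 0.05, 0, 0, 0.03, 0.06, -1, 0.35, 0.09, 0, 0, 0.05, 0.1, -1, 0.5, 0.13, 0, 0, 0.06, 0.14, -1, 0.65, 0.17, 0, 0, 0.07, 0.18, -1, 0.8, 0.21, 0, -0.01, 0.09, 0.23, -1, 0.9, 0.24, 0, -0.015, 0.1, 0.27, -1, 0.96, 0.26, 0, -0.017, 0.104, 0.284, -1])

```text
time: 15.3
position: [0.5561, 0.1019, 0.0878]
tool_rot: [-2.193, -2.137, -0.121]
ft_force: [-0.2, 0.1, -2.0]
grip_width: 0.726
grip_force: 40.0
```

```bash
python3 - <<'E'
from h import *
go(*tip(-.076,0,.080,.11))
E
```

```text
t 15.3 pos [0.5561 0.1019 0.0878] F [-0.2  0.1 -2. ] w 0.726 gf 40.0 MOVE [ 0.4264 -0.016   0.1147] [-0.0005 -0.0004  0.0016]
```

>>> jog_arm(moves=[0.08, 0, 0.01, 0, 0, 0, -1, 0.18, -0.005, 0.02, 0, 0, 0, -1, 0.28, -0.01, 0.03, 0, 0, 0, -1, 0.37, -0.013, 0.05, 0, 0, 0, -1, 0.42, -0.016, 0.08, 0, 0, 0.001, -1, 0.426, -0.016, 0.1, 0, 0, 0.002, -1, 0.426, -0.016, 0.11, 0, 0, 0.002, -1, 0.426, -0.016, 0.115, 0, 0, 0.002, -1])

```text
time: 16.3
position: [0.5563, 0.2292, 0.0679]
tool_rot: [-2.201, -2.132, -0.121]
ft_force: [0.2, -0.7, -1.0]
grip_width: 0.731
grip_force: 40.0
```

```bash
python3 - <<'E'
from h import *
from bench import ctrl
s=ctrl.get_state();go(*tip(-.076,0,.080,.11),s)
r=R.from_rotvec(s['tool_rot']);p=s['position']
# predicted cover outline from tool pose, tool frame
C=lambda P:p+r.apply(np.array(P)*[1,-1,-1]+[-.001,0,-.0232])
pl=[[-.085,-.032,.012],[.085,-.032,.012],[.085,.032,.012],[-.085,.032,.012]];tg=[[-.097,-.02,0],[-.085,-.02,0],[-.085,.02,0],[-.097,.02,0]]
h=.048;lip=place(BOX,[[-.086,-.029,h+.012],[-.086,.029,h+.012]]);rim=place(BOX,[[-.086,-.029,h],[.088,-.029,h],[.088,.029,h],[-.086,.029,h]])
o=[]
for n,x,y,w in(('top',190,165,145),('side',270,150,145)):
    im=ctrl.get_image(n)['pixels'][:,:,::-1].copy();cv2.imwrite(f'pics/{n}3.png',im);hh=int(w*.75*300/300)
    S=560/w;c=cv2.resize(im[y:y+hh,x:x+w],None,fx=400/w*2*.5,fy=400/w*2*.5,interpolation=cv2.INTER_CUBIC);S=c.shape[1]/w
    raw=c.copy()
    for P,col in((C(pl),(0,0,255)),(C(tg),(255,0,0)),(lip,(255,0,255)),(rim,(0,160,0))):
        cv2.polylines(c,[((proj(n,P)-[x,y]+.5)*S).astype(int)],len(P)>2,col,1)
    o.append(np.hstack([raw,c]))
cv2.imwrite('pics/m3.png',np.vstack(o));print(np.vstack(o).shape)
E
```

```text
t 16.3 pos [0.5563 0.2292 0.0679] F [ 0.2 -0.7 -1. ] w 0.731 gf 40.0 MOVE [ 0.0122 -0.0059  0.002 ] [ 0.0011  0.001  -0.0036]
(596, 800, 3)
```

View pics/m3.png

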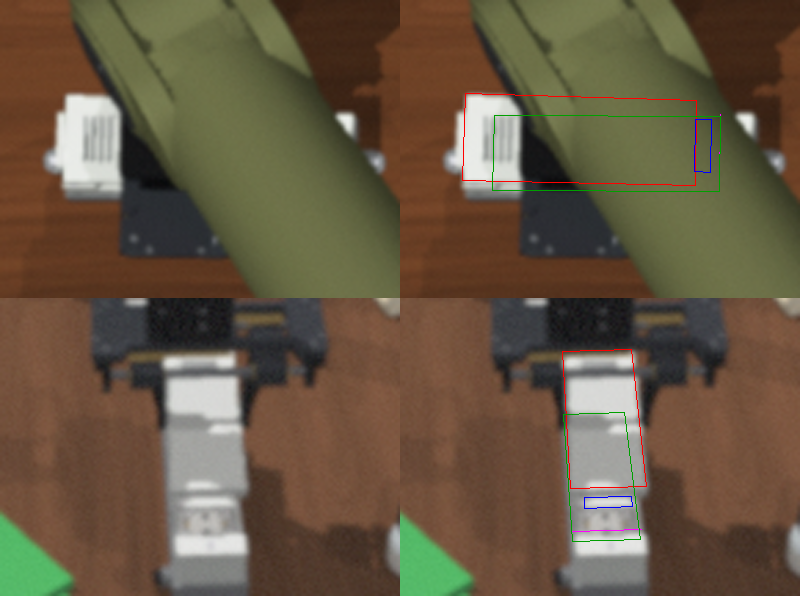

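The overlay agrees: with the z offset (underside = reading + 23 mm), the predicted cover outline matches both views. I'll measure the lateral offset of the held cover against the lip block to sub-pixel in the side view.

```bash
python3 - <<'E'
from h import *
s0=cv2.imread('pics/side0.png');s3=cv2.imread('pics/side3.png');t0=cv2.imread('pics/top0.png');t3=cv2.imread('pics/top3.png')
p=np.array([.5563,.2292,.0679]);r=R.from_rotvec([-2.201,-2.132,-.121])
print('tool x dir',r.apply([1,0,0]))
C=lambda P:p+r.apply(np.array(P)*[1,-1,-1]+[-.001,0,-.0232])
def prof(img,n,A,B,half,m=30):
    g=img.astype(np.float32).mean(2);a,b=proj(n,[A,B]);d=b-a;nn=np.array([-d[1],d[0]])/np.linalg.norm(d);off=np.arange(-half,half+.1,.5)
    q=(a+np.linspace(0,1,m)[:,None]*d)[:,None]+off[:,None]*nn
    v=cv2.remap(g,q[...,0].astype(np.float32),q[...,1].astype(np.float32),1).mean(0)
    mmpp=1e3*np.linalg.norm(B-A)/np.linalg.norm(d);gr=np.abs(np.gradient(v));print(' normal',nn.round(2),'mm/px(along)',round(mmpp,2));print(' '.join(f'{o:g}:{int(x)}' for o,x in zip(off,v)))
h=.048
for nm,f,img,n,zz in (('cover+y',lambda a:C(a),s3,'side',.012),('lip+y',lambda a:place(BOX,a),s3,'side',h+.012)):
  for sg in(1,-1):
    x0,x1=((-.083,-.05) if nm[0]=='c' else (-.11,-.09)); hw=.032 if nm[0]=='c' else .029
    print(nm,sg);W=f(np.array([[x0,sg*hw,zz],[x1,sg*hw,zz]]));prof(img,n,W[0],W[1],5)
# tongue sides
for sg in(1,-1):
    print('tongue',sg);W=C(np.array([[-.096,sg*.02,.004],[-.087,sg*.02,.004]]));prof(s3,'side',W[0],W[1],5)
W=place(BOX,[[-.112,-.025,h+.012],[-.112,.025,h+.012]]);print('liprear top0');prof(t0,'top',W[0],W[1],5)
W=place(BOX,[[-.086,-.02,h+.012],[-.086,.02,h+.012]]);print('lipfront top0');prof(t0,'top',W[0],W[1],5);print('lipfront side');prof(s3,'side',W[0],W[1],8)
E
```

```text
tool x dir [0.03159443 0.99358373 0.10859632]
cover+y 1
 normal [ 1.   -0.06] mm/px(along) 3.16
-5:80 -4.5:82 -4:83 -3.5:86 -3:88 -2.5:92 -2:98 -1.5:106 -1:115 -0.5:125 0:136 0.5:145 1:152 1.5:157 2:160 2.5:161 3:162 3.5:162 4:162 4.5:162 5:162
cover+y -1
 normal [ 0.99 -0.11] mm/px(along) 3.16
-5:162 -4.5:162 -4:163 -3.5:162 -3:162 -2.5:162 -2:161 -1.5:158 -1:152 -0.5:142 0:128 0.5:110 1:92 1.5:77 2:67 2.5:63 3:62 3.5:64 4:66 4.5:68 5:70
lip+y 1
 normal [ 1.   -0.07] mm/px(along) 3.29
-5:78 -4.5:78 -4:80 -3.5:82 -3:86 -2.5:90 -2:98 -1.5:108 -1:121 -0.5:134 0:151 0.5:168 1:185 1.5:202 2:210 2.5:215 3:217 3.5:219 4:219 4.5:219 5:218
lip+y -1
 normal [ 0.99 -0.13] mm/px(along) 3.28
-5:221 -4.5:222 -4:222 -3.5:222 -3:221 -2.5:221 -2:220 -1.5:219 -1:216 -0.5:210 0:197 0.5:180 1:154 1.5:127 2:102 2.5:81 3:67 3.5:59 4:56 4.5:54 5:54
tongue 1
 normal [ 1.   -0.07] mm/px(along) 3.07
-5:128 -4.5:132 -4:135 -3.5:137 -3:140 -2.5:144 -2:147 -1.5:150 -1:155 -0.5:159 0:165 0.5:170 1:175 1.5:180 2:184 2.5:189 3:192 3.5:194 4:195 4.5:196 5:195
tongue -1
 normal [ 0.99 -0.1 ] mm/px(along) 3.07
-5:202
[... 155 characters left out ...]
op0
 normal [-1.   -0.01] mm/px(along) 2.12
-5:61 -4.5:60 -4:59 -3.5:60 -3:61 -2.5:64 -2:69 -1.5:79 -1:93 -0.5:116 0:142 0.5:173 1:199 1.5:217 2:229 2.5:231 3:232 3.5:231 4:230 4.5:230 5:230
lipfront top0
 normal [-1.   -0.01] mm/px(along) 2.12
-5:232 -4.5:233 -4:233 -3.5:233 -3:233 -2.5:232 -2:231 -1.5:229 -1:226 -0.5:224 0:225 0.5:226 1:228 1.5:231 2:232 2.5:233 3:233 3.5:233 4:232 4.5:231 5:225
lipfront side
 normal [-0.03 -1.  ] mm/px(along) 2.33
-8:208 -7.5:217 -7:222 -6.5:224 -6:225 -5.5:225 -5:225 -4.5:225 -4:224 -3.5:222 -3:216 -2.5:207 -2:196 -1.5:183 -1:175 -0.5:170 0:168 0.5:169 1:170 1.5:171 2:171 2.5:170 3:170 3.5:169 4:167 4.5:166 5:165 5.5:164 6:163 6.5:160 7:160 7.5:162 8:169
```

```bash
python3 - <<'E'
from h import *
t0=cv2.imread('pics/top0.png');t3=cv2.imread('pics/top3.png')
p=np.array([.5563,.2292,.0679]);r=R.from_rotvec([-2.201,-2.132,-.121])
C=lambda P:p+r.apply(np.array(P)*[1,-1,-1]+[-.001,0,-.0232])
def prof(nm,img,W,half,ch=0,m=30):
    A,B=W;n='top';g=img[:,:,ch].astype(np.float32);a,b=proj(n,[A,B]);d=b-a;nn=np.array([-d[1],d[0]])/np.linalg.norm(d);off=np.arange(-half,half+.1,.5)
    q=(a+np.linspace(0,1,m)[:,None]*d)[:,None]+off[:,None]*nn
    v=cv2.remap(g,q[...,0].astype(np.float32),q[...,1].astype(np.float32),1).mean(0)
    print(nm,nn.round(2));print(' '.join(f'{o:g}:{int(x)}' for o,x in zip(off,v)))
for sg in(1,-1): prof(f'cover y{sg}',t3,C([[.05,sg*.032,.012],[.083,sg*.032,.012]]),5)
prof('cover xend',t3,C([[.085,-.028,.012],[.085,.028,.012]]),5)
prof('ledge end',t3,C([[.091,-.016,.004],[.091,.016,.004]]),5)
h=.048
for sg in(1,-1):
    prof(f'lip y{sg}',t0,place(BOX,[[-.11,sg*.029,h+.012],[-.09,sg*.029,h+.012]]),5)
    prof(f'rim y{sg}',t0,place(BOX,[[-.06,sg*.029,h],[.06,sg*.029,h]]),5)
E
```

```text
cover y1 [ 0.02 -1.  ]
-5:113 -4.5:119 -4:125 -3.5:139 -3:154 -2.5:167 -2:177 -1.5:178 -1:179 -0.5:189 0:201 0.5:210 1:218 1.5:220 2:221 2.5:221 3:221 3.5:221 4:220 4.5:220 5:220
cover y-1 [ 0.03 -1.  ]
-5:222 -4.5:222 -4:221 -3.5:220 -3:218 -2.5:215 -2:207 -1.5:194 -1:170 -0.5:138 0:104 0.5:73 1:53 1.5:42 2:38 2.5:38 3:38 3.5:38 4:38 4.5:39 5:39
cover xend [-1.   -0.03]
-5:230 -4.5:230 -4:230 -3.5:230 -3:230 -2.5:230 -2:229 -1.5:225 -1:220 -0.5:208 0:195 0.5:187 1:178 1.5:171 2:157 2.5:139 3:118 3.5:98 4:84 4.5:76 5:69
ledge end [-1.   -0.03]
-5:230 -4.5:229 -4:228 -3.5:227 -3:225 -2.5:224 -2:224 -1.5:217 -1:207 -0.5:181 0:151 0.5:120 1:92 1.5:79 2:68 2.5:63 3:58 3.5:53 4:47 4.5:43 5:39
lip y1 [ 0.01 -1.  ]
-5:82 -4.5:89 -4:98 -3.5:106 -3:112 -2.5:117 -2:119 -1.5:126 -1:139 -0.5:159 0:187 0.5:208 1:219 1.5:227 2:228 2.5:229 3:229 3.5:229 4:229 4.5:229 5:229
rim y1 [ 0.01 -1.  ]
-5:41 -4.5:46 -4:56 -3.5:70 -3:85 -2.5:102 -2:115 -1.5:125 -1:139 -0.5:158 0:179 0.5:202 1:216 1.5:222 2:220 2.5:211 3:204 3.5:199 4:203 4.5:214 5:224
lip y-1 [ 0.01 -1.  ]
-5:228 -4.5:229 -4:229 -3.5:229 -3:229 -2.5:229 -2:228 -1.5:223 -1:214 -0.5:184 0:153 0.5:111 1:72 1.5:48 2:27 2.5:24 3:21 3.5:22 4:23 4.5:26 5:28
rim y-1 [ 0.01 -1.  ]
-5:225 -4.5:222 -4:210 -3.5:194 -3:188 -2.5:189 -2:198 -1.5:208 -1:203 -0.5:190 0:162 0.5:125 1:89 1.5:56 2:36 2.5:24 3:20 3.5:20 4:20 4.5:21 5:22
```

```bash
sed -i 's/^BOX=.*/BOX=[.5553,.2077,np.radians(88.4)]/' h.py; python3 - <<'E'
from h import *
for z in (.056,.052): go(*tip(-.078,0,z,.125))
E
```

```text
t 16.4 pos [0.5563 0.2296 0.0683] F [ 0.5  0.1 -1.1] w 0.725 gf 40.0 MOVE [-0.0077 -0.0015  0.0765] [ 0.0014  0.0149 -0.0032]
t 16.4 pos [0.5563 0.2296 0.0683] F [ 0.5  0.1 -1.1] w 0.725 gf 40.0 MOVE [-0.0092 -0.0015  0.0898] [ 0.0014  0.0149 -0.0032]
```

>>> jog_arm(moves=[0, -0.001, 0.01, 0.001, 0.007, -0.003, -1, -0.003, -0.0015, 0.025, 0.001, 0.015, -0.003, -1, -0.005, -0.0015, 0.04, 0.001, 0.015, -0.003, -1, -0.007, -0.0015, 0.055, 0.001, 0.015, -0.003, -1, -0.008, -0.0015, 0.065, 0.001, 0.015, -0.003, -1, -0.008, -0.0015, 0.073, 0.001, 0.015, -0.003, -1, -0.008, -0.0015, 0.078, 0.001, 0.015, -0.003, -1, -0.008, -0.0015, 0.078, 0.001, 0.015, -0.003, -1])

```text
time: 17.4
position: [0.5556, 0.231, 0.0448]
tool_rot: [-2.186, -2.129, -0.138]
ft_force: [-0.4, 0.1, -0.7]
grip_width: 0.726
grip_force: 40.0
```

```bash
python3 - <<'E'
from h import *
for z in (.055,.050): go(*tip(-.078,0,z,.125))
E
```

```text
t 17.4 pos [0.5556 0.231  0.0448] F [-0.4  0.1 -0.7] w 0.726 gf 40.0 MOVE [-0.0041  0.0012  0.0017] [ 0.0003 -0.0005  0.0014]
t 17.4 pos [0.5556 0.231  0.0448] F [-0.4  0.1 -0.7] w 0.726 gf 40.0 MOVE [-0.0062  0.0012  0.0182] [ 0.0003 -0.0005  0.0014]
```

>>> jog_arm(moves=[-0.002, 0.001, 0.002, 0, 0, 0.001, -1, -0.003, 0.001, 0.004, 0, 0, 0.001, -1, -0.004, 0.001, 0.006, 0, 0, 0.001, -1, -0.004, 0.001, 0.008, 0, 0, 0.001, -1, -0.005, 0.001, 0.01, 0, 0, 0.001, -1, -0.005, 0.001, 0.012, 0, 0, 0.001, -1, -0.005, 0.001, 0.0135, 0, 0, 0.001, -1, -0.005, 0.001, 0.0135, 0, 0, 0.001, -1])

```text
time: 18.4
position: [0.5559, 0.23, 0.0407]
tool_rot: [-2.187, -2.128, -0.138]
ft_force: [-1.0, 0.1, -1.6]
grip_width: 0.726
grip_force: 40.0
```

>>> jog_arm(moves=[0, 0, 0.002, 0, 0, 0, -1, -0.001, 0, 0.004, 0, 0, 0, -1, -0.001, 0, 0.006, 0, 0, 0, -1, -0.001, 0, 0.008, 0, 0, 0, -1, -0.0015, 0, 0.01, 0, 0, 0, -1, -0.0015, 0, 0.012, 0, 0, 0, -1, -0.0015, 0, 0.013, 0, 0, 0, -1, -0.0015, 0, 0.013, 0, 0, 0, -1])

```text
time: 19.4
position: [0.5559, 0.23, 0.0368]
tool_rot: [-2.187, -2.127, -0.138]
ft_force: [0.7, -0.2, -1.6]
grip_width: 0.728
grip_force: 40.0
```

>>> jog_arm(moves=[0, 0, 0.002, 0, 0, 0, -1, -0.001, 0, 0.004, 0, 0, 0, -1, -0.001, 0, 0.006, 0, 0, 0, -1, -0.001, 0, 0.008, 0, 0, 0, -1, -0.0015, 0, 0.01, 0, 0, 0, -1, -0.0015, 0, 0.012, 0, 0, 0, -1, -0.0015, 0, 0.012, 0, 0, 0, -1, -0.0015, 0, 0.012, 0, 0, 0, -1])

```text
time: 20.4
position: [0.5561, 0.2302, 0.0339]
tool_rot: [-2.187, -2.128, -0.138]
ft_force: [-2.2, -0.2, 4.4]
grip_width: 0.727
grip_force: 40.0
```

```bash
python3 - <<'E'
from h import *
from bench import ctrl
s=ctrl.get_state();print(s['torque'].round(2),s['ft_force'].round(1))
p=s['position'];r=R.from_rotvec(s['tool_rot']);t=p+r.apply([-.098,0,-.0232]);print('tip',t.round(4),'tilt',np.arcsin(r.apply([1,0,0])[2]),'yaw',np.degrees(np.arctan2(*r.apply([1,0,0])[[1,0]])))
c,sn=np.cos(BOX[2]),np.sin(BOX[2]);d=t[:2]-BOX[:2];print('box frame tip',d@[c,sn],d@[-sn,c])
go(*tip(-.086,0,t[2]+.0005,.125));go(*tip(-.094,0,t[2]+.0005,.125))
E
```

```text
[-0.24  0.44 -0.08] [-2.2 -0.2  4.4]
tip [0.5533 0.1301 0.0446] tilt 0.12568578462892815 yaw 88.41880872634624
box frame tip -0.077585250998459 -0.00016808216680893728
t 20.4 pos [0.5561 0.2302 0.0339] F [-2.2 -0.2  4.4] w 0.727 gf 40.0 MOVE [-0.0277 -0.0005 -0.0049] [ 0.0007 -0.0007  0.0003]
t 20.4 pos [0.5561 0.2302 0.0339] F [-2.2 -0.2  4.4] w 0.727 gf 40.0 MOVE [-0.0541 -0.0005 -0.0083] [ 0.0007 -0.0007  0.0003]
```

>>> jog_arm(moves=[0, 0, -0.003, 0, 0, 0, -1, -0.008, 0, -0.0045, 0, 0, 0, -1, -0.016, 0, -0.0055, 0, 0, 0, -1, -0.024, 0, -0.0065, 0, 0, 0, -1, -0.032, 0, -0.0075, 0, 0, 0, -1, -0.04, 0, -0.0085, 0, 0, 0, -1, -0.047, 0, -0.0095, 0, 0, 0, -1, -0.05, 0, -0.0098, 0, 0, 0, -1])

```text
time: 21.4
position: [0.5555, 0.2145, 0.0342]
tool_rot: [-2.187, -2.127, -0.138]
ft_force: [-0.9, 1.1, 1.3]
grip_width: 0.726
grip_force: 40.0
```

```bash
cat >> h.py <<'E'
def rep():
    from bench import ctrl
    s=ctrl.get_state();p=s['position'];r=R.from_rotvec(s['tool_rot']);t=p+r.apply([-.098,0,-.0232])
    c,sn=np.cos(BOX[2]),np.sin(BOX[2]);d=t[:2]-BOX[:2];print('tip in box',(d@[c,sn]).round(4),(d@[-sn,c]).round(4),t[2].round(4),'tilt',np.arcsin(r.apply([1,0,0])[2]).round(4),'F',s['ft_force'].round(1),s['torque'].round(2));return t
E
python3 - <<'E'
from h import *
rep();go(*tip(-.097,0,.0448,.125))
E
```

```text
tip in box -0.0933 -0.0 0.0449 tilt 0.1255 F [-0.9  1.1  1.3] [-0.04 -0.08 -0.  ]
t 21.4 pos [0.5555 0.2145 0.0342] F [-0.9  1.1  1.3] w 0.726 gf 40.0 MOVE [-0.0123 -0.0001 -0.001 ] [ 0.0004 -0.0004  0.0001]
```

>>> jog_arm(moves=[-0.002, 0, 0, 0, 0, 0, -1, -0.004, 0, -0.0005, 0, 0, 0, -1, -0.006, 0, -0.001, 0, 0, 0, -1, -0.008, 0, -0.001, 0, 0, 0, -1, -0.01, 0, -0.0012, 0, 0, 0, -1, -0.011, 0, -0.0013, 0, 0, 0, -1, -0.012, 0, -0.0015, 0, 0, 0, -1, -0.012, 0, -0.0015, 0, 0, 0, -1])

```text
time: 22.4
position: [0.5554, 0.2111, 0.0342]
tool_rot: [-2.187, -2.127, -0.138]
ft_force: [-0.1, 1.5, 0.9]
grip_width: 0.728
grip_force: 40.0
```

```bash
python3 - <<'E'
from h import *
rep()
E
```

```text
tip in box -0.0968 -0.0 0.0449 tilt 0.1255 F [-0.1  1.5  0.9] [-0.11 -0.11  0.02]
```

>>> jog_arm(moves=[-0.001, 0, 0, 0, 0, 0, -1, -0.002, 0, 0, 0, 0, 0, -1, -0.003, 0, -0.0005, 0, 0, 0, -1, -0.004, 0, -0.0005, 0, 0, 0, -1, -0.005, 0, -0.0006, 0, 0, 0, -1, -0.006, 0, -0.0008, 0, 0, 0, -1, -0.007, 0, -0.001, 0, 0, 0, -1, -0.007, 0, -0.001, 0, 0, 0, -1])

```text
time: 23.4
position: [0.5553, 0.2101, 0.0344]
tool_rot: [-2.186, -2.128, -0.14]
ft_force: [0.4, 5.4, 1.1]
grip_width: 0.729
grip_force: 40.0
```

```bash
python3 - <<'E'
from h import *
rep()
E
```

```text
tip in box -0.0978 0.0 0.0451 tilt 0.1268 F [0.4 5.4 1.1] [ 0.83 -0.04 -0.01]
```

```bash
python3 - <<'E'
from h import *
for t in(.1,.075): go(*tip(-.0970,0,.0453,t))
E
```

```text
t 23.4 pos [0.5553 0.2101 0.0344] F [0.4 5.4 1.1] w 0.729 gf 40.0 MOVE [0.0005 0.0003 0.0083] [ 0.0006 -0.0256  0.0008]
t 23.4 pos [0.5553 0.2101 0.0344] F [0.4 5.4 1.1] w 0.729 gf 40.0 MOVE [-0.0017  0.0002  0.0164] [ 0.0006 -0.0495  0.0008]
```

>>> jog_arm(moves=[0.003, 0, 0, 0, 0, 0, -1, 0.004, 0, 0.003, 0, -0.009, 0, -1, 0.004, 0, 0.006, 0, -0.018, 0, -1, 0.004, 0, 0.009, 0, -0.027, 0, -1, 0.003, 0, 0.012, 0, -0.036, 0, -1, 0.002, 0, 0.015, 0, -0.044, 0, -1, 0.002, 0, 0.016, 0, -0.048, 0, -1, 0.002, 0, 0.016, 0, -0.048, 0, -1])

```text
time: 24.4
position: [0.5553, 0.2093, 0.0293]
tool_rot: [-2.215, -2.153, -0.082]
ft_force: [-0.2, -1.0, -0.2]
grip_width: 0.732
grip_force: 40.0
```

```bash
python3 - <<'E'
from h import *
rep()
E
```

```text
tip in box -0.0978 0.0 0.0452 tilt 0.074 F [-0.2 -1.  -0.2] [-0.59 -0.06  0.03]
```

>>> jog_arm(moves=[0, 0, 0, 0, 0, 0, 0.8, 0, 0, 0, 0, 0, 0, 0.9, 0, 0, 0, 0, 0, 0, 0.9, 0, 0, 0, 0, 0, 0, 0.9, 0, 0, 0, 0, 0, 0, 0.9, 0, 0, -0.04, 0, 0, 0, 0.9, 0, 0, -0.12, 0, 0, 0, 0.9, 0, 0, -0.2, 0, 0, 0, 0.9])

```text
time: 25.4
position: [0.5553, 0.2058, 0.0908]
tool_rot: [-2.214, -2.153, -0.085]
ft_force: [-0.5, 0.1, -0.7]
grip_width: 0.948
grip_force: 0.0
```

```bash
python3 - <<'E'
from h import *
# target: shut tips above ribs at box x=.0613 ; reported TCP -> model
p=place(BOX,[[.0608,0,.060]])[0]; go(p,rot(BOX[2],.03))
from bench import ctrl
o=[]
for n,x,y,w in(('top',190,165,145),('side',270,150,145)):
    im=ctrl.get_image(n)['pixels'][:,:,::-1].copy();cv2.imwrite(f'pics/{n}4.png',im);o.append(cv2.resize(im[y:y+108,x:x+w],(400,298),interpolation=cv2.INTER_CUBIC))
cv2.imwrite('pics/m4.png',np.hstack(o))
E
```

```text
t 25.4 pos [0.5553 0.2058 0.0908] F [-0.5  0.1 -0.7] w 0.948 gf 0.0 MOVE [ 0.2007 -0.0004  0.1182] [ 0.0008 -0.0435  0.0003]
```

View pics/m4.png

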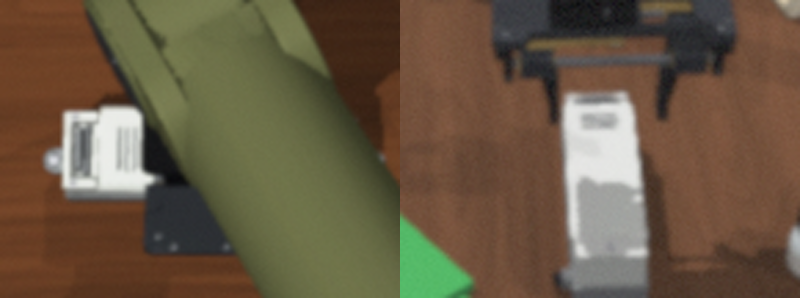

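The cover is lying in the box with its tongue under the lip, in line with the box and ribs at the catch end. Next I'll shut the fingers and go above the ribs.

>>> jog_arm(moves=[0.03, 0, 0, 0, -0.01, 0, -1, 0.07, 0, 0, 0, -0.02, 0, -1, 0.12, 0, 0, 0, -0.03, 0, -1, 0.16, 0, 0, 0, -0.04, 0, -1, 0.19, 0, 0.02, 0, -0.0435, 0, -1, 0.2, 0, 0.05, 0, -0.0435, 0, -1, 0.2, 0, 0.09, 0, -0.0435, 0, -1, 0.2, 0, 0.118, 0, -0.0435, 0, -1])

```text
time: 26.5
position: [0.5566, 0.2671, 0.0571]
tool_rot: [-2.238, -2.175, -0.031]
ft_force: [-0.2, -0.2, 0.2]
grip_width: 0.124
grip_force: 0.0
```

```bash
python3 - <<'E'
from h import *
p=place(BOX,[[.0608,0,.044]])[0]; go(p,rot(BOX[2],.03))
E
```

```text
t 26.5 pos [0.5566 0.2671 0.0571] F [-0.2 -0.2  0.2] w 0.124 gf 0.0 MOVE [0.0034 0.0012 0.0437] [-0.0009  0.0013 -0.0007]
```

>>> jog_arm(moves=[0, 0, 0.008, 0, 0, 0, -1, 0, 0, 0.016, 0, 0, 0, -1, 0.001, 0, 0.024, 0, 0, 0, -1, 0.002, 0.001, 0.032, 0, 0, 0, -1, 0.003, 0.001, 0.038, 0, 0, 0, -1, 0.003, 0.001, 0.042, 0, 0, 0, -1, 0.003, 0.001, 0.045, 0, 0, 0, -1, 0.003, 0.001, 0.045, 0, 0, 0, -1])

```text
time: 27.5
position: [0.5573, 0.2694, 0.0451]
tool_rot: [-2.237, -2.176, -0.034]
ft_force: [-0.1, -0.4, -0.1]
grip_width: 0.002
grip_force: 0.0
```

>>> jog_arm(moves=[0, 0, 0.002, 0, 0, 0, -1, 0, 0, 0.004, 0, 0, 0, -1, 0, 0, 0.006, 0, 0, 0, -1, 0, 0, 0.008, 0, 0, 0, -1, 0, 0, 0.01, 0, 0, 0, -1, 0, 0, 0.012, 0, 0, 0, -1, 0, 0, 0.012, 0, 0, 0, -1, 0, 0, 0.012, 0, 0, 0, -1])

```text
time: 28.5
position: [0.5573, 0.2695, 0.0415]
tool_rot: [-2.237, -2.176, -0.034]
ft_force: [-0.7, -0.7, 0.8]
grip_width: 0.005
grip_force: 0.0
```

>>> jog_arm(moves=[0, 0, 0.002, 0, 0, 0, -1, 0, 0, 0.004, 0, 0, 0, -1, 0, 0, 0.006, 0, 0, 0, -1, 0, 0, 0.008, 0, 0, 0, -1, 0, 0, 0.01, 0, 0, 0, -1, 0, 0, 0.012, 0, 0, 0, -1, 0, 0, 0.013, 0, 0, 0, -1, 0, 0, 0.013, 0, 0, 0, -1])

```text
time: 29.5
position: [0.5575, 0.2697, 0.0377]
tool_rot: [-2.237, -2.176, -0.034]
ft_force: [-0.2, -1.1, 3.9]
grip_width: 0.002
grip_force: 2.1
```

>>> jog_arm(moves=[0, 0, 0.002, 0, 0, 0, -1, 0, 0, 0.004, 0, 0, 0, -1, 0, 0, 0.006, 0, 0, 0, -1, 0, 0, 0.008, 0, 0, 0, -1, 0, 0, 0.01, 0, 0, 0, -1, 0, 0, 0.012, 0, 0, 0, -1, 0, 0, 0.013, 0, 0, 0, -1, 0, 0, 0.013, 0, 0, 0, -1])

```text
time: 30.5
position: [0.557, 0.2698, 0.0335]
tool_rot: [-2.237, -2.176, -0.033]
ft_force: [-0.7, 0.1, 1.4]
grip_width: 0.005
grip_force: 0.5
```

>>> jog_arm(moves=[0, 0, 0.002, 0, 0, 0, -1, 0, 0, 0.004, 0, 0, 0, -1, 0, 0, 0.006, 0, 0, 0, -1, 0, 0, 0.008, 0, 0, 0, -1, 0, 0, 0.01, 0, 0, 0, -1, 0, 0, 0.012, 0, 0, 0, -1, 0, 0, 0.013, 0, 0, 0, -1, 0, 0, 0.013, 0, 0, 0, -1])

```text
time: 31.5
position: [0.5574, 0.2696, 0.0315]
tool_rot: [-2.238, -2.177, -0.033]
ft_force: [-3.5, -2.6, 11.4]
grip_width: 0.006
grip_force: 5.7
```

>>> jog_arm(moves=[0, 0, 0.001, 0, 0, 0, -1, 0, 0, 0.002, 0, 0, 0, -1, 0, 0, 0.003, 0, 0, 0, -1, 0, 0, 0.004, 0, 0, 0, -1, 0, 0, 0.005, 0, 0, 0, -1, 0, 0, 0.006, 0, 0, 0, -1, 0, 0, 0.006, 0, 0, 0, -1, 0, 0, 0.006, 0, 0, 0, -1])

```text
time: 32.5
position: [0.5575, 0.2697, 0.0314]
tool_rot: [-2.239, -2.177, -0.032]
ft_force: [-7.3, -5.4, 21.6]
grip_width: 0.002
grip_force: 10.5
```

Firm stop: the tool moved only 0.1 mm for 10 N more. The total travel of about 9.6 mm is what the snap should take. Retreat and check.

>>> jog_arm(moves=[0, 0, -0.005, 0, 0, 0, -1, 0, 0, -0.02, 0, 0, 0, -1, 0, 0, -0.06, 0, 0, 0, -1, 0, 0, -0.12, 0, 0, 0, -1, 0, 0, -0.2, 0, 0, 0, -1, 0, 0, -0.3, 0, 0, 0, -1, 0, 0, -0.4, 0, 0, 0, -1, 0, 0, -0.45, 0, 0, 0, -1])

```text
time: 33.5
position: [0.5581, 0.2666, 0.1658]
tool_rot: [-2.238, -2.177, -0.039]
ft_force: [0.5, -0.3, -0.5]
grip_width: 0.001
grip_force: 0.0
```

>>> jog_arm(moves=[-0.1, 0, 0, 0, 0, 0, -1, -0.25, 0, 0, 0, 0, 0, -1, -0.4, 0, 0, 0, 0, 0, -1, -0.55, 0, 0, 0, 0, 0, -1, -0.7, 0, 0, 0, 0, 0, -1, -0.85, 0, 0, 0, 0, 0, -1, -0.95, 0, 0, 0, 0, 0, -1, -1, 0, 0, 0, 0, 0, -1])

```text
time: 34.5
position: [0.5485, -0.0358, 0.1538]
tool_rot: [-2.24, -2.173, -0.033]
ft_force: [-0.5, 0.8, 0.1]
grip_width: 0.004
grip_force: 0.0
```

```bash
python3 - <<'E'
from h import *
from bench import ctrl
s=ctrl.get_state();print(s['time'],s['position'],s['ft_force'])
h=.045;rect=lambda x0,x1,y,z:place(BOX0,[[x0,-y,z],[x1,-y,z],[x1,y,z],[x0,y,z]])
BOX0=[.554,.2082,BOX[2]]
o=[]
for n,x,y,w in(('top',190,165,145),('side',270,150,145)):
    im=ctrl.get_image(n)['pixels'][:,:,::-1].copy();cv2.imwrite(f'pics/{n}5.png',im);a=cv2.resize(im[y:y+108,x:x+w],(400,298),interpolation=cv2.INTER_CUBIC);b=a.copy()
    cv2.polylines(b,[((proj(n,rect(-.085,.085,.032,h+.012))-[x,y]+.5)*400/w).astype(int)],True,(0,0,255),1);o.append(np.hstack([a,b]))
cv2.imwrite('pics/m5.png',np.vstack(o))
E
```

```text
34.5 [ 0.54852189 -0.03582044  0.15383997] [-0.48819589  0.83591982  0.11751547]
```

View pics/m5.png

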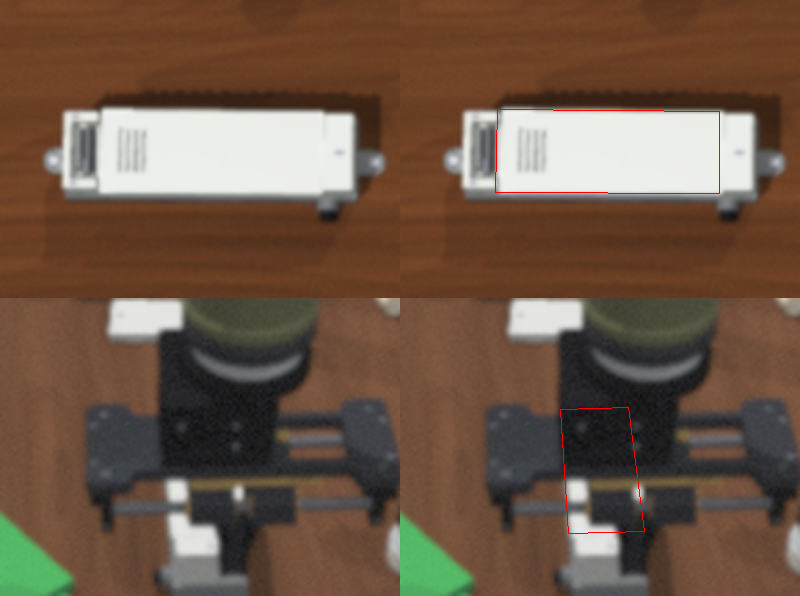

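The top view shows the cover flush between the lip (column ~325) and the catch (column ~98), in line with the box, and the arm is clear. Handing in.

```bash
python3 -c "
from bench import ctrl
print(ctrl.close_job())"
```

```text
the job is handed in; nothing more can be done
None
```

The cover is on, with its tongue under the lip and the catch end pressed about 9.6 mm down at the ribs to a firm stop at about 22 N; the job is handed in at about 34.5 s, though the snap and level are judged from that stop and the top view because the arm blocked the side view.

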